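# Move the length stop one notch out and lay the grip in the jig

### The arm

A 6-joint arm with a two-finger parallel gripper is mounted at the origin on the work surface. World frame = base frame: x ahead of the robot, y to its left, z up, the work surface at z = 0. Lengths are in m, angles in rad, forces in N, time in s.
With the tool pointing down it reaches from about 0.325 to 0.775 m from the base axis. Payload 5.5 kg.
Tool frame: the origin (TCP) lies at the very end of the fingers, on their centre line; the grasp point (between the pads) lies 19 mm behind it; z points along the fingers, x is the direction in which the jaws open and shut, and the axes are right-handed (so a half turn about z gives the same grasp; the last joint's range is limited). The gripper opens to 85 mm and grips with 20 to 120 N. Pads are 22 mm wide; open, the fingers measure 114 mm over their backs; the gripper's body (76 mm by 85 mm) begins 54 mm behind the grasp point. The pads swing forward as they close: fully open they stand 13 mm farther back than shut.
Start: joints at [-1.288, 0.091, 1.231, -0, 1.82, -0.057], TCP at [0.2, -0.566, 0.231] pointing down, gripper open.
Joint ranges: [-2.87, 2.87], [-0.86, 2.18], [0.17, 2.46], [-1.51, 4.65], [0.06, 2.69], [-2.65, 2.65]. Speed limits (rad/s): [2.57, 2.57, 3.01, 3.14, 3.14, 3.14].

### API

Orientations are given as a unit quaternion [x, y, z, w].
In Python, from bench import manip gives the robot as it stands. The module is installed in compiled form; this text tells all that it offers.
- The arm moves only by the tool apply_moves, never from a script. Its argument "steps" is a list of rows, each a list of 7 numbers: the shift along the world's x, y, z in m, then the turn, a rotation vector about the world's x, y, z in degrees, then the finger opening in m, from 0 to 0.0854. A call has exactly 10 rows; each row shifts and turns the commanded pose from where the row before left it; what a row does not reach is not made up. A row lasts 1/10 s, in which the tool goes at most 50 mm and 8.59 degrees, less where a joint would pass 70% of its speed; a pose out of reach is approached as far as the arm can. A call with a gripper value outside its range is refused whole. The fingers move at their own pace and stop on an object; "grip_force" is the grip in N (left out, the last holds). Time passes only in rows, so rows that do not move let the fingers close, or fill a call up. It gives the time, the measured TCP pose, the force and the opening at its end, in the units of the state.
- manip.state(): the state, without advancing time (a new reading comes with each control period).
- manip.read_camera(name): name is "scene" or "top" or "wrist"; returns a dict with "image" (400x640x3 uint8, blue, green, red), "mtx" (3x3 intrinsics, pixels), "R" (3x3) and "t" (3): a world point X has camera coordinates R X + t; the wrist camera has in their place "mount" (4x4, takes a point from camera to tool coordinates, whose origin is the TCP and whose axes are the tool frame's). Camera axes: x right, y down, z forward; pixel columns grow to the right and rows downward; lengths in m; the calibration is good to about 2 mm. A picture is of the moment at which its call begins: read the wrist's pose just before it. There is no depth.
- manip.close_job(): hands the job in, once; it reports no verdict.
Trained networks look in a picture, given as the dict that the camera call returned (one of the last four; its "shot" number tells which), for a name from the list of things; names that differ only in an ending like _2 or _b are one class to them, and where a whole thing is asked for, a point or a joint stands for the part that bears it (a point fixed in the world has none). Each returns a list of dicts, best first, with "score" (0 to 1); they miss things now and then, are a little off and sometimes report something else, mostly with a low value. They report only what shows in the picture. A call takes as long as a camera call. They do not tell look-alikes from the thing itself.
- manip.recognise(picture, name): "bbox" ([left, top, right, bottom] in pixels, round what is visible of it).
The state is a dict: "time": time; "q": joint angles; "qvel": joint speeds; "tau": joint torques, N m; "ee_pos": TCP position; "orientation": TCP orientation; "wrist_force": force on the tool from outside, world axes, zero at the start; "moment": the same for the moment, N m; "gripper_width": opening from 0.0 (shut) to 1.0 (fully open).
Only numpy, scipy, OpenCV 4.12 (cv2) and the standard library are available. Lean on these libraries where they do the work, as an engineer would, in place of code of your own. Each camera call takes 0.05 s, during which the arm holds its last target.

### The job

The jig is set for the short prayer-wheel grips: lift the stop by its red tab out of its notch, shift it along the brass rail away from the dark end plate and let it drop fully into the very next notch. Then lay the sandalwood grip flat on the two wooden rests, lengthwise between the end plate and the stop's arm, and let go. Leave the lotus knobs and the bronze collar where they are and the box shut.

Things in the scene. Friction and masses are not known exactly. Their poses are not given: they have to be found in the camera images.
- jig: Fixed teak board 170 (x) by 280 (y) by 12 mm carrying the jig; origin at the centre of its underside, z up, y along the brass rail and away from the end plate. Rail: T-shaped bar on x = 35 mm, y = -30 to 115, flat top 26 mm wide at z = 52. Notches cut across its top, 9 mm wide (along y), 8 deep: at y = 0, at y = 30, the next one, and one exactly 30 mm beyond that.
- first_notch (a point): Middle of the notch in which the stop starts, at the level of the rail's top: (35, 30, 52) mm in the jig's frame, axes as the jig's. The next notch was filed by hand and lies anywhere from 25 to 35 mm along +y from here; no reading gives its place, it must be felt or seen.
- trough (a point): Middle of the trough at the level of the rests' bearing faces, (-35, -9, 24) mm in the jig's frame, axes as the jig's. Dark steel end plate: inner face at jig y = -75, 50 mm wide, top at z = 52. Two wooden rests 14 mm long (y) centred on jig y = -60 and 43, with side lips 8 mm high, 34 mm apart in x. Between the rests nothing rises above the board's top (z = 12), room for fingers.
- stop_grip (a point): Centre of the stop's red upright tab, axes as the jig's: 14 (x, across the rail) by 22 (y) by 34 mm high, a 9 mm brass lotus bud on top. Seated in a notch it is 75 mm above the jig's origin, with 1.5 mm play either way along y. Clear of the notch once lifted 7 mm (it then rides on the rail's top at 82 mm); captive: hooks under the rail stop it at a lift of 13 mm.
- stop: The stop, a loose steel saddle, about 0.3 kg, held down by its weight only. Origin 23 mm below the tab's centre: underside of its 40 by 40 by 6 mm plate, which rests on the rail's top. Below it a cross key 6 mm thick (y), 7 mm deep. Cheeks straddle the rail. A 6 mm thick (y) arm reaches from the saddle over the trough to 93 mm along -x, from 18 mm below to 4 mm above the origin, centred on y = 0.
- grip_center (a point): Centre of the sandalwood grip, a loose turned bar 120 mm long along its y axis, lying flat on the table: middle 90 mm round, 23 mm diameter; ends square, 24 by 24 by 15 mm long. About 60 g. Laid on the rests its centre is 12 mm above their faces, 36 mm above the jig's origin. It is too long for the trough while the stop is in its first notch.
- lotus_a_center (a point): Bystander: gilded lotus knob standing on the table, 30 mm diameter, 36 mm high; its centre.
- lotus_b_center (a point): Bystander: a second such lotus knob; its centre.
- collar_center (a point): Bystander: heavy bronze collar lying flat, 80 mm outside diameter, 36 mm high; its centre.
- box_lid_handle (a point): Bystander: the small brass knob on the hinged lid of the fixed wooden box on the far right of the bench; the box is 140 (x) by 200 (y) by 58 mm high with brass corners and spans x = 690 to 830, y = -360 to -160 mm on the bench. The lid is shut and lifts freely about its far edge.
Not all that is in view belongs to the job. Several things have the shape of the stop; the one meant has the colours described above. What is shaped like the part that bears grip_center but blue is not meant.

How it is judged:
By the outcome, as a careful person would: the job done as asked, in the order asked, and still so for the second after the job is handed in, with the robot touching nothing.
It also fails if it takes over 53 s, if anything falls off the work surface, if the arm or the gripper's body presses on something with over 40 N, if the wrist force passes 120 N, or if a joint passes its speed limit or range.

## Working session

There is one attempt and no reset: what is moved stays moved. The work goes in short steps, Python scripts to look and compute and a tool call to move; the robot and the scene stay as the last step left them, time stands still between calls to the robot, and variables do not carry over. Pictures are saved under pics/ and viewed, and the job is handed in when it is done.

Besides the shell and the picture viewer there is one more tool, called after ">>>" by a JSON object that holds its "method" and its "body", one argument or row to a line. apply_moves: Moves the arm, as the interface text tells. Its arguments: {"type":"object","properties":{"steps":{"type":"array","items":{"type":"array","items":{"type":"number"}}},"grip_force":{"type":"number"}},"required":["steps"]}

```bash
mkdir -p pics; ls
python3 - <<'E'
from bench import manip
import cv2,pickle
s=manip.state();print(s)
P={}
for n in ["scene","top","wrist"]:
    p=manip.read_camera(n);P[n]=p;cv2.imwrite(f"pics/a_{n}.png",p["image"])
    print(n,{k:(v.tolist() if hasattr(v,'tolist') else v) for k,v in p.items() if k!="image"})
    for o in ["stop","stop_grip","grip_center","jig","first_notch","trough","collar_center","lotus_a_center","box_lid_handle"]:
        try:
            print(o,[( [round(float(v)) for v in r["bbox"]],round(r["score"],2)) for r in manip.recognise(p,o)])
        except Exception as e: print(o,e)
pickle.dump(P,open("P0.pkl","wb"))
E
```

```text
pics
{'time': 0.0, 'q': array([-1.28768904e+00,  9.18481401e-02,  1.23193146e+00,  1.41250930e-05,
        1.81981019e+00, -5.66854863e-02]), 'qvel': array([-2.71779017e-04,  9.07460817e-04, -3.79539443e-04,  1.01992550e-03,
        5.76476489e-06, -5.17992905e-04]), 'tau': array([-2.39590318e-04, -4.58723187e+01, -4.18021452e+01,  1.75409932e-04,
        1.14815772e-02, -2.82076809e-05]), 'ee_pos': array([ 0.19990192, -0.56540147,  0.23013157]), 'orientation': array([ 8.16484432e-01, -5.77366586e-01, -7.77077688e-04, -6.27164233e-04]), 'wrist_force': array([-0.37484359, -0.66584189,  0.27795633]), 'moment': array([-0.01101982,  0.03830211, -0.0029139 ]), 'gripper_width': 0.9973348151093853}
scene {'mtx': [[396.6171590617455, 0.0, 318.7171810689122], [0.0, 396.6171590617455, 200.19067607037627], [0.0, 0.0, 1.0]], 'R': [[0.09381726123747038, 0.9955251965427451, 0.011309489043697394], [0.6062195532438304, -0.04811121295130913, -0.7938407676941295], [-0.7897443730465896, 0.08133200007920047, -0.6080205021250237]], 't': [-0.004730994622403378, -0.2940484641253257, 1.4494955550789892], 's
[... 1203 characters left out ...]
h [([184, 167, 328, 266], 0.66)]
collar_center [([250, 93, 295, 138], 0.82)]
lotus_a_center []
box_lid_handle [([367, 78, 468, 149], 0.94)]
wrist {'mtx': [[343.96547958605487, 0.0, 320.77489753808976], [0.0, 343.96547958605487, 200.14337283226223], [0.0, 0.0, 1.0]], 'mount': [[0.9999995705731504, -0.0002243636787399902, -0.0008991743171986017, -3.648840866399272e-05], [0.0004598599979221741, 0.9625065438955712, 0.2712580717453084, -0.06903388072107282], [0.0008046007055417135, -0.2712583687541091, 0.9625062337453001, -0.14392913525093523], [0.0, 0.0, 0.0, 1.0]], 'shot': 3}
stop []
stop_grip []
grip_center []
jig []
first_notch []
trough []
collar_center []
lotus_a_center []
box_lid_handle []
```

Run:
```python
import cv2,pickle
P=pickle.load(open("P0.pkl","rb"))
t=P["top"]["image"];cv2.imwrite("pics/a_topz.png",cv2.resize(t[50:350,130:530],None,fx=2,fy=2,interpolation=cv2.INTER_CUBIC))
t=P["scene"]["image"];cv2.imwrite("pics/a_scz.png",cv2.resize(t[130:320,160:480],None,fx=2.5,fy=2.5,interpolation=cv2.INTER_CUBIC))
```

```text
(no output)
```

View pics/a_topz.png

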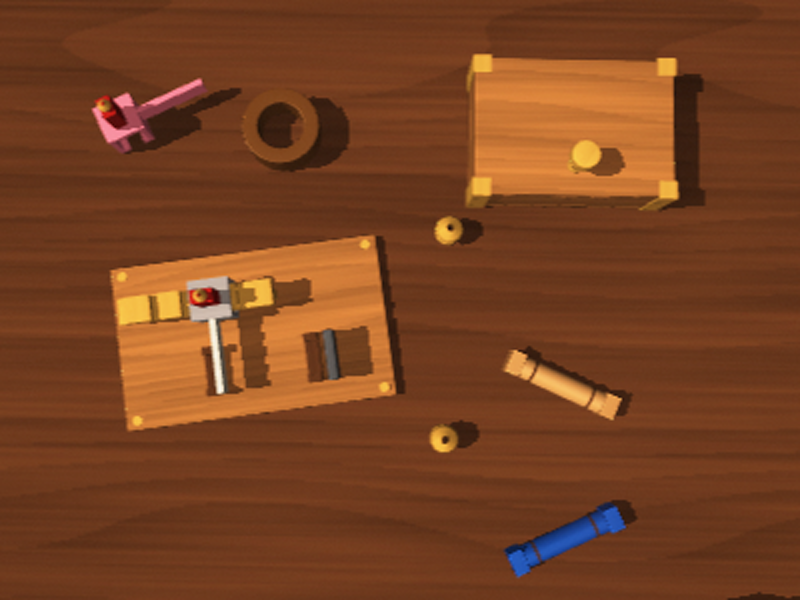

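View pics/a_scz.png

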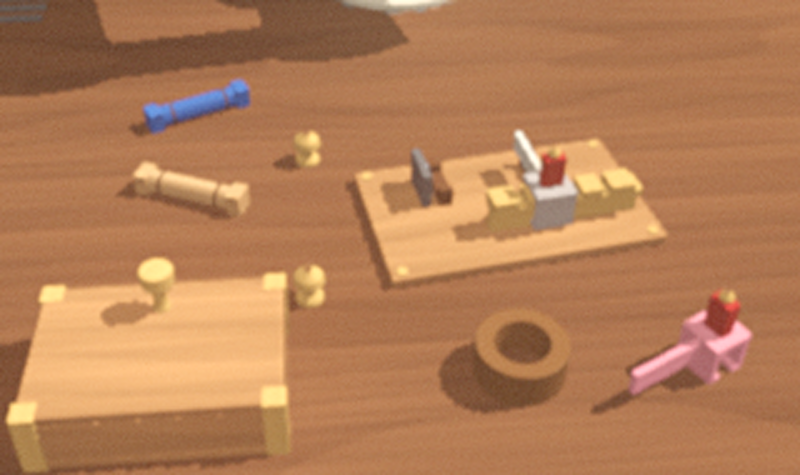

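The top view shows the jig (full-image px about 185–330, 166–266) with the grey stop and red tab near px (231,198). The sandalwood grip is near (411,243). The pink stop and the blue bar are look-alikes.

```bash
cat > h.py <<'E'
import numpy as np,cv2,pickle
from scipy.spatial.transform import Rotation as Ro
from scipy.optimize import least_squares
def proj(p,X,T=None):
    X=np.atleast_2d(X)
    if "mount" in p:
        R,t=p["R_"],p["t_"]
    else: R,t=p["R"],p["t"]
    c=X@np.array(R).T+np.array(t); u=c@np.array(p["mtx"]).T
    return u[:,:2]/u[:,2:]
def wristpose(p,s):
    T=np.eye(4);T[:3,:3]=Ro.from_quat(s["orientation"]).as_matrix();T[:3,3]=s["ee_pos"]
    C=T@np.array(p["mount"]);p["R_"]=C[:3,:3].T;p["t_"]=-C[:3,:3].T@C[:3,3];return p
def onplane(p,uv,z):
    R,t=(p["R_"],p["t_"]) if "mount" in p else (p["R"],p["t"])
    R=np.array(R);t=np.array(t);o=-R.T@t
    d=np.linalg.inv(p["mtx"])@np.array([uv[0],uv[1],1.]);d=R.T@d
    return o+d*(z-o[2])/d[2]
def tri(obs):
    A=[];b=[]
    for p,uv in obs:
        R,t=(p["R_"],p["t_"]) if "mount" in p else (p["R"],p["t"])
        R=np.array(R);t=np.array(t);K=np.array(p["mtx"])
        M=K@np.c_[R,t]
        for i in range(2):
            r=uv[i]*M[2]-M[i];A.append(r[:3]/np.linalg.norm(r[:3]));b.append(-r[3]/np.linalg.norm(r[:3]))
    x,res,_,_=np.linalg.lstsq(np.array(A),np.array(b),rcond=None);return x,res
E
python3 - <<'E'
from h import *
P=pickle.load(open("P0.pkl","rb"))
t=P["top"];s=P["scene"]
zt=lambda a:(np.array(a)/2+[130,50]-.25)
zs=lambda a:(np.array(a)/2.5+[160,130]-.3)
ct=np.array([zt(a) for a in [(111,271),(376,236),(397,393),(128,430)]])
print([onplane(t,c,.012).round(4).tolist() for c in ct])
# model corners: (+85,+140),(+85,-140),(-85,-140),(-85,140)
mc=np.array([[85,140,12],[85,-140,12],[-85,-140,12],[-85,140,12]])/1000
cs=np.array([zs(a) for a in [(664,239),(392,283),(356,178),(598,141)]])
def W(x):
    return mc@Ro.from_euler('z',x[2]).as_matrix().T+[x[0],x[1],0]
for obs in ([(t,ct)],[(s,cs)],[(t,ct),(s,cs)]):
    f=lambda x:np.concatenate([(proj(p,W(x))-c).ravel() for p,c in obs])
    r=least_squares(f,[.6,.1,0]);print(r.x.round(4),np.degrees(r.x[2]),np.abs(r.fun).max())
# bud
print("bud",tri([(t,zt((201,295))),(s,zs((557,152)))]))
# grip ends
for a,b in [((515,362),(238,197)),((609,405),(147,180))]:
    print(tri([(t,zt(a)),(s,zs(b))]), onplane(t,zt(a),.012))
for a in [(448,230),(443,438),(585,155),(281,125)]: print(onplane(t,zt(a),.018))
E
```

```text
[[0.6108, 0.2123, 0.012], [0.6528, -0.0639, 0.012], [0.4894, -0.0887, 0.012], [0.4469, 0.187, 0.012]]
[0.5501 0.0617 0.1521] 8.71522526680122 1.15444037591692
[0.5552 0.0615 0.1524] 8.731441122138364 1.680387187088968
[0.5512 0.0618 0.1522] 8.72321900537835 1.9093207228897882
bud (array([0.58075294, 0.09886174, 0.09559727]), array([8.34638864e-06]))
(array([ 0.52348244, -0.20892367,  0.01550925]), array([1.87917952e-06])) [ 0.52344952 -0.21054422  0.012     ]
(array([ 0.48083313, -0.30618235,  0.01085445]), array([7.55020062e-06])) [ 0.48090225 -0.30786137  0.012     ]
[ 0.65954404 -0.13902439  0.018     ]
[ 0.44492119 -0.13619023  0.018     ]
[ 0.74213865 -0.28261941  0.018     ]
[0.76832645 0.03846788 0.018     ]
```

>>> {"method": "apply_moves", "body": {
  "steps": [
    [0.019,0.033,-0.002,0,0,3.96,0.085],
    [0.019,0.033,-0.002,0,0,3.96,0.085],
    [0.019,0.033,-0.002,0,0,3.96,0.085],
    [0.019,0.033,-0.002,0,0,3.96,0.085],
    [0.019,0.033,-0.002,0,0,3.96,0.085],
    [0.019,0.033,-0.002,0,0,3.96,0.085],
    [0.019,0.033,-0.002,0,0,3.96,0.085],
    [0.019,0.033,-0.002,0,0,3.96,0.085],
    [0.019,0.033,-0.002,0,0,3.96,0.085],
    [0.019,0.033,-0.002,0,0,3.96,0.085]
  ]
}}

```text
time: 2.5
ee_pos: [0.3905, -0.2343, 0.2115]
orientation: [0.964, -0.265, 0.0, 0.0]
wrist_force: [0.3, -1.0, 0.4]
gripper_width: 0.997
```

>>> {"method": "apply_moves", "body": {
  "steps": [
    [0.019,0.033,-0.002,0,0,3.96,0.06],
    [0.019,0.033,-0.002,0,0,3.96,0.06],
    [0.019,0.033,-0.002,0,0,3.96,0.06],
    [0.019,0.033,-0.002,0,0,3.96,0.06],
    [0.019,0.033,-0.002,0,0,3.96,0.06],
    [0.019,0.033,-0.002,0,0,3.96,0.06],
    [0.019,0.033,-0.002,0,0,3.96,0.06],
    [0.019,0.033,-0.002,0,0,3.96,0.06],
    [0.019,0.033,-0.002,0,0,3.96,0.06],
    [0.0,0.0,0,0,0,0,0.06]
  ]
}}

```text
time: 3.5
ee_pos: [0.5619, 0.065, 0.192]
orientation: [0.999, 0.044, -0.001, -0.001]
wrist_force: [-0.3, -0.6, -0.2]
gripper_width: 0.698
```

```bash
cat > snap.py <<'E'
import sys
from h import *
from bench import manip
n=sys.argv[1]; s=manip.state(); p=manip.read_camera("wrist"); wristpose(p,s)
p["s"]=s; pickle.dump(p,open(n+".pkl","wb"))
cv2.imwrite(f"pics/{n}.png",p["image"])
yaw=Ro.from_quat(s["orientation"]).as_matrix()[:,0]
print(s["time"],s["ee_pos"].round(4),np.degrees(np.arctan2(yaw[1],yaw[0])).round(2),s["wrist_force"].round(2),s["gripper_width"])
for o in sys.argv[2:]:
    print(o,[([round(float(v)) for v in r["bbox"]],round(r["score"],2)) for r in manip.recognise(p,o)])
E
python3 snap.py w1 stop_grip stop
```

```text
3.5 [0.5619 0.065  0.192 ] 5.06 [-0.3  -0.57 -0.21] 0.6982341704035415
stop_grip [([538, 2, 640, 149], 0.88), ([234, 121, 372, 180], 0.79)]
stop [([536, 1, 640, 145], 0.9), ([234, 122, 376, 180], 0.62)]
```

View pics/w1.png

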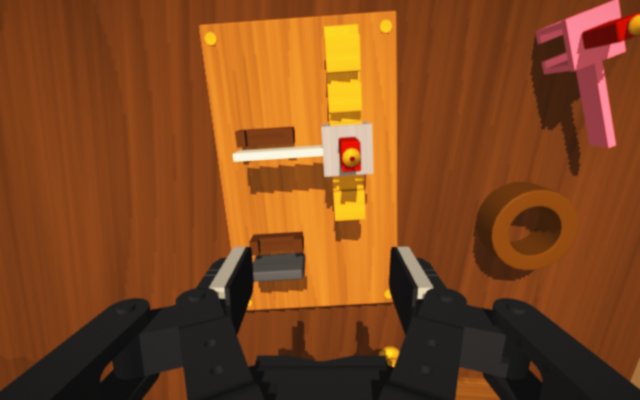

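Wrist view: stop tab and bud at (350,155), and the rail running up with notch shadows at rows ~75 and ~120. I'll zoom in to measure.

Run:
```python
from h import *
p=pickle.load(open("w1.pkl","rb"));im=p["image"]
cv2.imwrite("pics/w1z.png",cv2.resize(im[0:240,300:410],None,fx=5,fy=5,interpolation=cv2.INTER_CUBIC)[:600*2][::1] if 0 else cv2.resize(im[10:130,310:400],None,fx=5,fy=5,interpolation=cv2.INTER_CUBIC))
cv2.imwrite("pics/w1y.png",cv2.resize(im[5:310,190:410],None,fx=1.95,fy=1.95,interpolation=cv2.INTER_CUBIC))
# predicted points
x0,y0,a=.5505,.0617,.1522
def J(x,y,z): 
    r=Ro.from_euler('z',a).as_matrix()@(np.array([x,y,z])/1000)+[x0,y0,0];return r
for n,q in dict(c1=(85,140,12),c2=(85,-140,12),c3=(-85,-140,12),c4=(-85,140,12),bud=(35,30,96),tabtop=(35,30,92),railend=(35,115,52),n2a=(35,55.5,52),n2b=(35,64.5,52),n3=(35,90,52)).items():
    print(n,proj(p,J(*q)).round(1))
```

```text
c1 [[396.5  13.4]]
c2 [[397.9 303.8]]
c3 [[239.6 312.6]]
c4 [[198.1  27.6]]
bud [[351.1 161.4]]
tabtop [[350.7 160.5]]
railend [[341.8  41.1]]
n2a [[345.3 121.3]]
n2b [[344.8 109.7]]
n3 [[343.3  76. ]]
```

View pics/w1z.png

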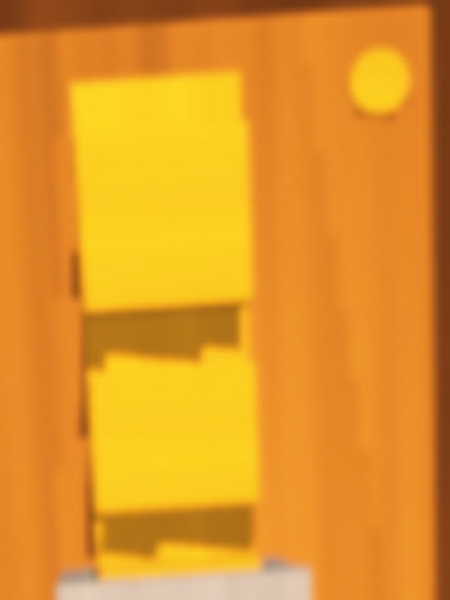

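View pics/w1y.png

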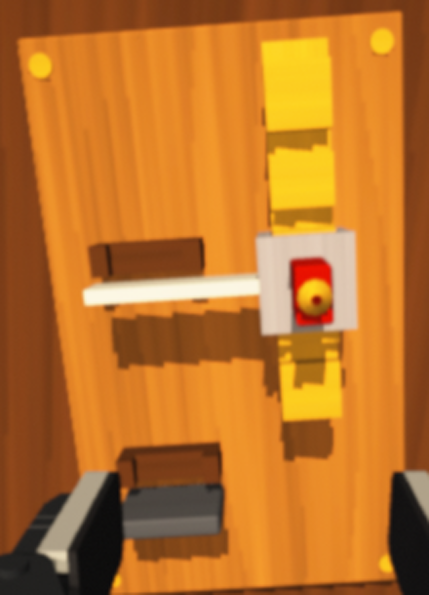

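Run:
```python
from h import *
p=pickle.load(open("w1.pkl","rb"));P=pickle.load(open("P0.pkl","rb"))
zt=lambda a:(np.array(a)/2+[130,50]-.25)
zs=lambda a:(np.array(a)/2.5+[160,130]-.3)
ct=np.array([zt(a) for a in [(111,271),(376,236),(397,393),(128,430)]])
cs=np.array([zs(a) for a in [(664,239),(392,283),(356,178),(598,141)]])
zy=lambda a:np.array(a)/1.95+[190,5]-.25
mc=np.array([[85,140,12],[85,-140,12],[-85,-140,12],[-85,140,12]])/1000
cw=np.array([zy((402,12)),zy((19,40)),[397.5,302]]);mw=mc[[0,3,1]]
def W(x,m): return m@Ro.from_euler('z',x[2]).as_matrix().T+[x[0],x[1],0]
for obs in ([(p,cw,mw)],[(P["top"],ct,mc),(p,cw,mw)],[(P["top"],ct,mc),(P["scene"],cs,mc),(p,cw,mw)]):
    f=lambda x:np.concatenate([(proj(q,W(x,m))-c).ravel() for q,c,m in obs])
    r=least_squares(f,[.55,.06,.15]);x=r.x;print(x.round(4),np.degrees(x[2]),np.abs(r.fun).max())
    inv=lambda w:(Ro.from_euler('z',-x[2]).as_matrix()@(w-[x[0],x[1],0])*1000).round(1)
    zz=lambda a:np.array(a)/5+[310,10]-.4
    for n,uv,z in [("n3far",zz((165,308)),.052),("n2far",zz((178,507)),.052),("n3near",zz((230,346)),.052),("n2near",zz((210,545)),.052),("railend",zz((155,78)),.052),("railstart",zy((311,418)),.052),("plateL",zy((261,284)),.058),("plateR",zy((356,281)),.058),("plateTop",zy((305,233)),.058),("plateBot",zy((310,331)),.058),("budtop",zy((316,299)),.101),("armtipfar",zy((83,290)),.056)]:
        print(n,inv(onplane(p,uv,z)))
```

```text
[0.5504 0.0635 0.1508] 8.63966027210707 1.3630585585222832
n3far [34.3 91.7 52. ]
n2far [35.  61.7 52. ]
n3near [44.2 85.5 52. ]
n2near [39.9 55.5 52. ]
railend [ 34.3 124.2  52. ]
railstart [ 34.5 -29.5  52. ]
plateL [15.9 32.2 58. ]
plateR [55.1 31.  58. ]
plateTop [34.9 51.7 58. ]
plateBot [35.3 11.2 58. ]
budtop [ 35.   31.3 101. ]
armtipfar [-58.5  34.1  56. ]
[0.5503 0.0632 0.151 ] 8.654110541020234 1.4552362796065665
n3far [34.4 92.  52. ]
n2far [35.1 62.  52. ]
n3near [44.3 85.8 52. ]
n2near [40.  55.8 52. ]
railend [ 34.4 124.6  52. ]
railstart [ 34.6 -29.2  52. ]
plateL [16.  32.5 58. ]
plateR [55.2 31.3 58. ]
plateTop [35.1 52.  58. ]
plateBot [35.4 11.5 58. ]
budtop [ 35.1  31.6 101. ]
armtipfar [-58.4  34.5  56. ]
[0.5506 0.0631 0.1517] 8.693847973218267 2.088781226853797
n3far [34.2 92.2 52. ]
n2far [34.9 62.2 52. ]
n3near [44.1 86.  52. ]
n2near [39.8 55.9 52. ]
railend [ 34.3 124.7  52. ]
railstart [ 34.4 -29.1  52. ]
plateL [15.8 32.7 58. ]
plateR [55.  31.4 58. ]
plateTop [34.8 52.1 58. ]
plateBot [35.2 11.7 58. ]
budtop [ 34.8  31.8 101. ]
armtipfar [-58.6  34.7  56. ]
```

>>> {"method": "apply_moves", "body": {
  "steps": [
    [0.006,0.0116,0,0,0,1.2,0.05],
    [0.006,0.0116,0,0,0,1.2,0.05],
    [0.006,0.0116,0,0,0,1.2,0.05],
    [0,0,-0.02,0,0,0,0.05],
    [0,0,-0.025,0,0,0,0.05],
    [0,0,-0.025,0,0,0,0.05],
    [0,0,-0.015,0,0,0,0.05],
    [0,0,0,0,0,0,0.05],
    [0,0,0,0,0,0,0.05],
    [0,0,0,0,0,0,0.05]
  ]
}}

```text
time: 4.65
ee_pos: [0.5799, 0.0963, 0.1102]
orientation: [0.997, 0.072, 0.001, -0.0]
wrist_force: [0.8, -0.3, 1.3]
gripper_width: 0.589
```

```bash
python3 snap.py w2
```

```text
4.65 [0.5799 0.0963 0.1102] 8.31 [ 0.84 -0.29  1.3 ] 0.5888789428864569
```

View pics/w2.png

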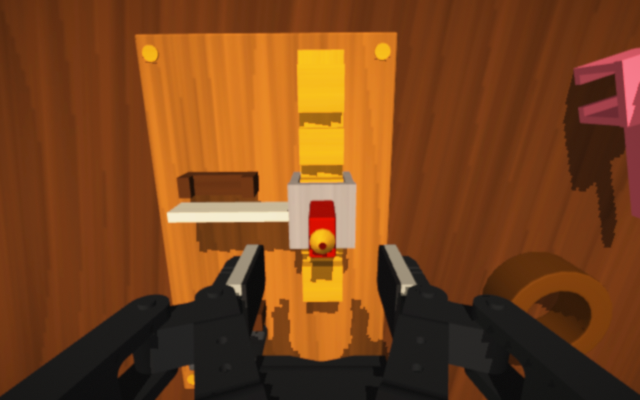

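Run:
```python
from h import *
p=pickle.load(open("w1.pkl","rb"));q=pickle.load(open("w2.pkl","rb"))
im=q["image"];cv2.imwrite("pics/w2z.png",cv2.resize(im[40:310,270:380],None,fx=2.2*2,fy=2.2,interpolation=cv2.INTER_CUBIC))
cv2.imwrite("pics/w2b.png",cv2.resize(im[160:270,280:370],None,fx=5,fy=5,interpolation=cv2.INTER_CUBIC))
cv2.imwrite("pics/w2c.png",cv2.resize(im[40:190,285:365],None,fx=4,fy=4,interpolation=cv2.INTER_CUBIC))
b1=np.array((316,299))/1.95+[190,5]-.25
print(b1,tri([(p,b1),(q,(322.5,242.5))]))
```

```text
[351.80128205 158.08333333] (array([0.58072593, 0.09904453, 0.09612281]), array([6.35412078e-10]))
```

View pics/w2b.png

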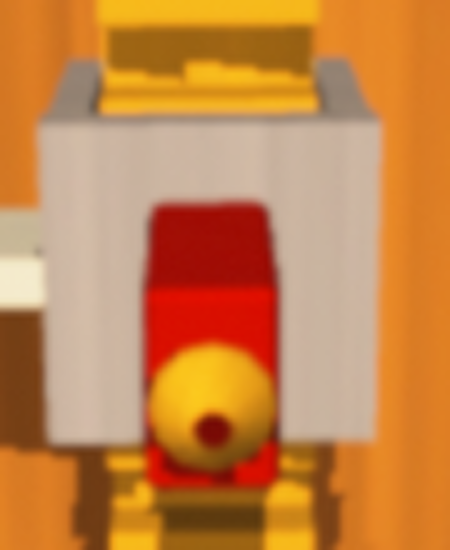

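View pics/w2c.png

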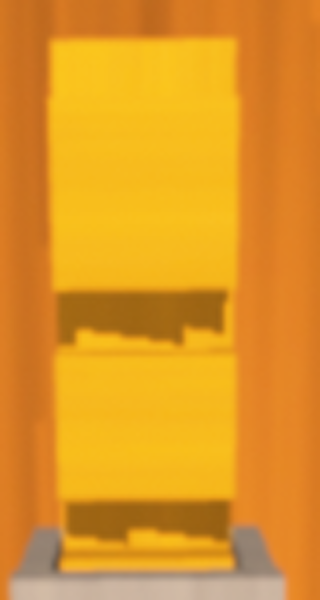

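Run:
```python
from h import *
q=pickle.load(open("w2.pkl","rb"));x=[.5503,.0632,.151]
inv=lambda w:(Ro.from_euler('z',-x[2]).as_matrix()@(w-[x[0],x[1],0])*1000).round(1)
zc=lambda a:np.array(a)/4+[285,40]-.375
zb=lambda a:np.array(a)/5+[280,160]-.4
for n,uv,z in [("n3far",zc((145,290)),.052),("n3near",zc((145,350)),.052),("n2far",zc((145,499)),.052),("n2near",zc((145,550)),.052),("railend?",zc((145,97)),.052),("plfar",zb((210,121)),.058),("plnear",zb((210,443)),.058),("tabfar",zb((210,287)),.092),("tabnear",zb((210,487)),.092),("tabbase",zb((210,203)),.058)]:
    print(n,inv(onplane(q,uv,z)))
```

```text
n3far [35.1 92.3 52. ]
n3near [35.1 83.9 52. ]
n2far [35.  62.3 52. ]
n2near [34.9 54.6 52. ]
railend? [ 35.3 118.   52. ]
plfar [35.3 51.8 58. ]
plnear [35.1 11.2 58. ]
tabfar [35.1 42.8 92. ]
tabnear [35.  21.1 92. ]
tabbase [35.2 41.9 58. ]
```

>>> {"method": "apply_moves", "body": {
  "steps": [
    [0.0005,0.0027,0,0,0,0.3,0.045],
    [0,0,-0.015,0,0,0,0.045],
    [0,0,-0.015,0,0,0,0.045],
    [0,0,-0.013,0,0,0,0.045],
    [0,0,0,0,0,0,0.03],
    [0,0,0,0,0,0,0.02],
    [0,0,0,0,0,0,0.01],
    [0,0,0,0,0,0,0.005],
    [0,0,0,0,0,0,0.005],
    [0,0,0,0,0,0,0.005]
  ],
  "grip_force": 35
}}

```text
time: 5.7
ee_pos: [0.5795, 0.0988, 0.0653]
orientation: [0.997, 0.075, 0.0, 0.0]
wrist_force: [0.3, 0.1, -2.6]
gripper_width: 0.154
```

```bash
python3 snap.py w3
```

```text
5.7 [0.5795 0.0988 0.0653] 8.61 [ 0.25  0.13 -2.6 ] 0.15411193190126973
```

View pics/w3.png

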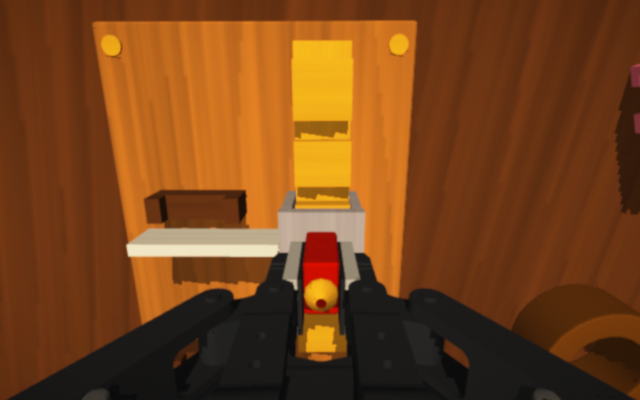

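The tab is held between the pads (opening ≈13 mm, bud at (320,296)). Next I lift 10 mm.

>>> {"method": "apply_moves", "body": {
  "steps": [
    [0,0,0.003,0,0,0,0.005],
    [0,0,0.003,0,0,0,0.005],
    [0,0,0.003,0,0,0,0.005],
    [0,0,0.001,0,0,0,0.005],
    [0,0,0,0,0,0,0.005],
    [0,0,0,0,0,0,0.005],
    [0,0,0,0,0,0,0.005],
    [0,0,0,0,0,0,0.005],
    [0,0,0,0,0,0,0.005],
    [0,0,0,0,0,0,0.005]
  ]
}}

```text
time: 6.75
ee_pos: [0.5794, 0.0988, 0.0752]
orientation: [0.997, 0.075, -0.0, -0.0]
wrist_force: [0.1, -0.4, -3.5]
gripper_width: 0.15
```

```bash
python3 snap.py w4
```

```text
6.75 [0.5794 0.0988 0.0752] 8.61 [ 0.07 -0.44 -3.47] 0.14977165734895234
```

View pics/w4.png

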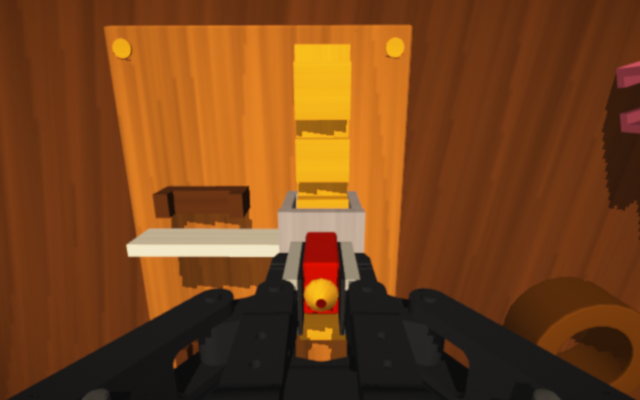

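The stop came up with the gripper (the arm is unchanged relative to the fingers, weight −3.5 N). Next I shift it 26.3 mm along the rail.

>>> {"method": "apply_moves", "body": {
  "steps": [
    [-0.0006,0.004,0,0,0,0,0.005],
    [-0.0006,0.004,0,0,0,0,0.005],
    [-0.0006,0.004,0,0,0,0,0.005],
    [-0.0006,0.004,0,0,0,0,0.005],
    [-0.0006,0.004,0,0,0,0,0.005],
    [-0.0006,0.004,0,0,0,0,0.005],
    [-0.0003,0.002,0,0,0,0,0.005],
    [0,0,0,0,0,0,0.005],
    [0,0,0,0,0,0,0.005],
    [0,0,0,0,0,0,0.005]
  ]
}}

```text
time: 7.8
ee_pos: [0.5756, 0.1246, 0.0752]
orientation: [0.997, 0.075, -0.0, 0.0]
wrist_force: [0.4, -0.4, -1.8]
gripper_width: 0.156
```

```bash
python3 snap.py w5
```

```text
7.8 [0.5756 0.1246 0.0752] 8.6 [ 0.35 -0.39 -1.81] 0.15628894218689893
```

View pics/w5.png

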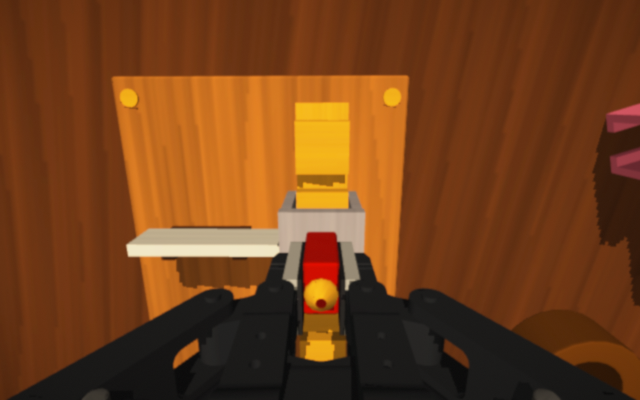

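>>> {"method": "apply_moves", "body": {
  "steps": [
    [0,0,-0.001,0,0,0,0.005],
    [0,0,-0.001,0,0,0,0.005],
    [0,0,-0.001,0,0,0,0.005],
    [0,0,-0.001,0,0,0,0.005],
    [0,0,-0.001,0,0,0,0.005],
    [0,0,0,0,0,0,0.005],
    [0,0,0,0,0,0,0.005],
    [0,0,0,0,0,0,0.005],
    [0,0,0,0,0,0,0.005],
    [0,0,0,0,0,0,0.005]
  ]
}}

```text
time: 8.85
ee_pos: [0.5756, 0.1248, 0.0703]
orientation: [0.997, 0.075, 0.0, -0.0]
wrist_force: [-0.2, -0.2, -2.4]
gripper_width: 0.156
```

```bash
python3 - <<'E'
from h import *
for n in("w4","w5"):
    q=pickle.load(open(n+".pkl","rb"));im=q["image"]
    cv2.imwrite(f"pics/{n}z.png",cv2.resize(im[90:220,270:375],None,fx=4,fy=4,interpolation=cv2.INTER_CUBIC))
E
python3 -c "
import cv2,numpy as np
cv2.imwrite('pics/w45.png',np.hstack([cv2.imread('pics/w4z.png')[:, :400],cv2.imread('pics/w5z.png')[:, :400]]))"
```

```text
(no output)
```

View pics/w45.png

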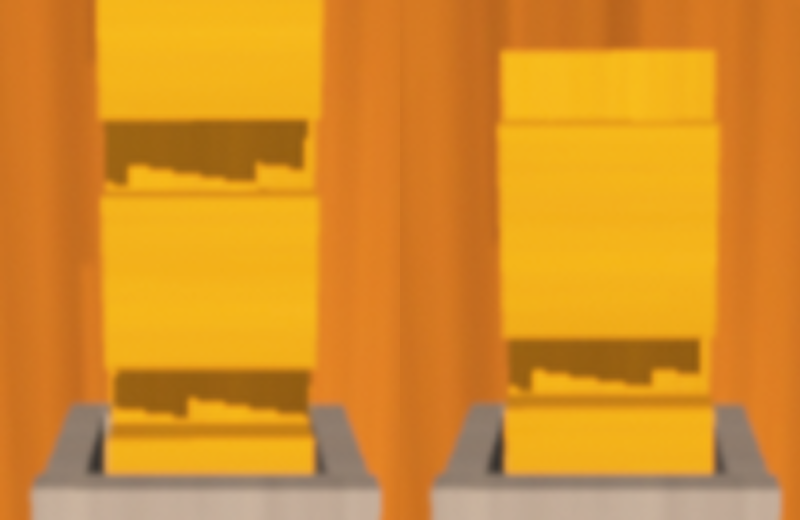

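The force is unchanged at 5 mm lift, below the 7 mm clearance, so the key is inside the notch. I lower the rest of the way and release.

>>> {"method": "apply_moves", "body": {
  "steps": [
    [0,0,-0.001,0,0,0,0.005],
    [0,0,-0.001,0,0,0,0.005],
    [0,0,-0.001,0,0,0,0.005],
    [0,0,-0.001,0,0,0,0.005],
    [0,0,-0.001,0,0,0,0.005],
    [0,0,0,0,0,0,0.005],
    [0,0,0,0,0,0,0.005],
    [0,0,0,0,0,0,0.045],
    [0,0,0,0,0,0,0.045],
    [0,0,0,0,0,0,0.045]
  ]
}}

```text
time: 9.85
ee_pos: [0.5758, 0.1249, 0.0658]
orientation: [0.997, 0.075, 0.0, -0.0]
wrist_force: [-0.3, -0.3, -0.5]
gripper_width: 0.521
```

```bash
python3 snap.py w6
```

```text
9.85 [0.5758 0.1249 0.0658] 8.61 [-0.28 -0.34 -0.45] 0.5213419995721544
```

View pics/w6.png

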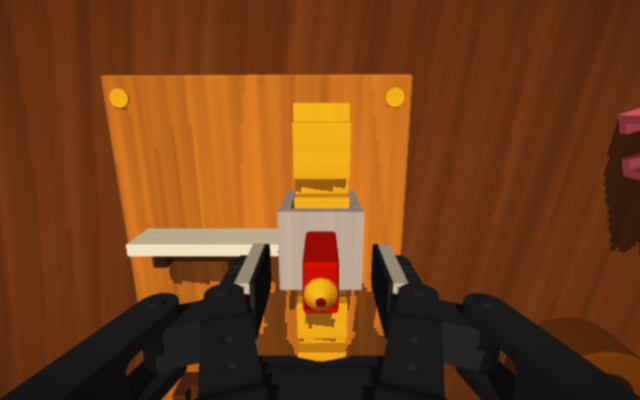

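>>> {"method": "apply_moves", "body": {
  "steps": [
    [0,0,0.012,0,0,0,0.05],
    [0,0,0.02,0,0,0,0.05],
    [0,0,0.02,0,0,0,0.05],
    [0,0,0.02,0,0,0,0.05],
    [0,-0.02,0.02,0,0,0,0.05],
    [0,-0.02,0.02,0,0,0,0.05],
    [0,-0.02,0.01,0,0,0,0.05],
    [0,0,0,0,0,0,0.05],
    [0,0,0,0,0,0,0.05],
    [0,0,0,0,0,0,0.05]
  ]
}}

```text
time: 10.9
ee_pos: [0.5753, 0.0654, 0.1867]
orientation: [0.997, 0.075, -0.001, -0.0]
wrist_force: [-0.6, 0.4, 0.8]
gripper_width: 0.583
```

```bash
python3 snap.py w7 stop_grip; python3 -c "
import cv2
im=cv2.imread('pics/w7.png');cv2.imwrite('pics/w7z.png',cv2.resize(im[10:210,200:400],None,fx=3,fy=3,interpolation=cv2.INTER_CUBIC))
im=cv2.imread('pics/w6.png');cv2.imwrite('pics/w6z.png',cv2.resize(im[170:330,240:400],None,fx=3.5,fy=3.5,interpolation=cv2.INTER_CUBIC))"
```

```text
10.9 [0.5753 0.0654 0.1867] 8.64 [-0.59  0.4   0.83] 0.5833714097235173
stop_grip [([214, 89, 356, 144], 0.77)]
```

View pics/w7z.png

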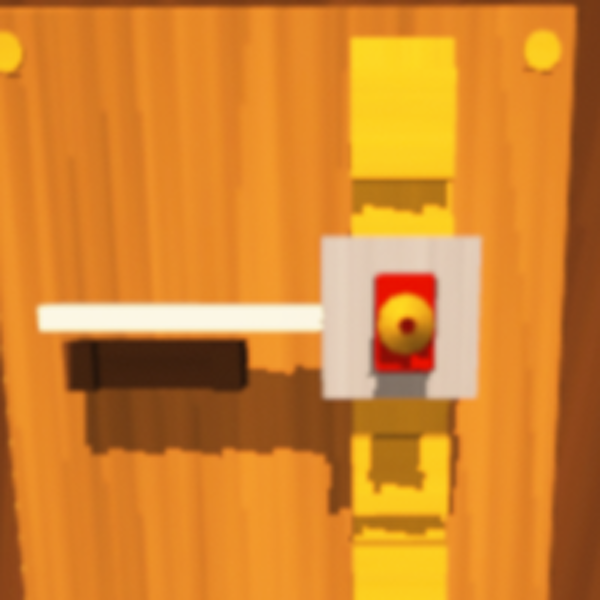

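View pics/w6z.png

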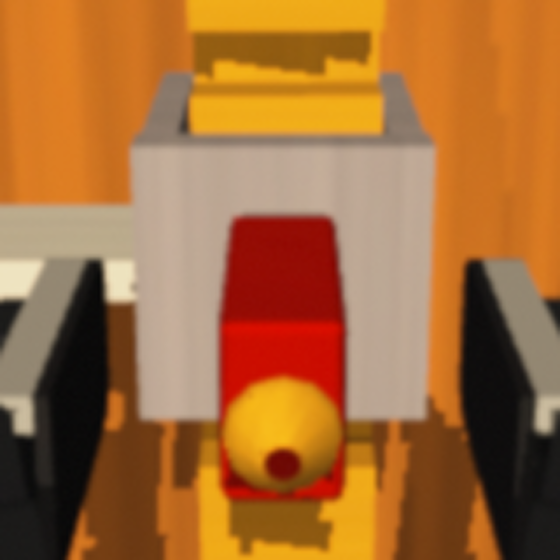

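Run:
```python
from h import *
a=pickle.load(open("w6.pkl","rb"));b=pickle.load(open("w7.pkl","rb"));x=[.5503,.0632,.151]
inv=lambda w:(Ro.from_euler('z',-x[2]).as_matrix()@(w-[x[0],x[1],0])*1000).round(1)
X,r=tri([(a,(320.5,293.6)),(b,(335,117.7))]);print(X,inv(X),r)
z7=lambda u:np.array(u)/3+[200,10]-.33
for n,u,z in [("n3far",(400,180),.052),("platefar",(400,236),.058),("platenear",(400,398),.058),("armfar",(180,305),.056),("armnear",(180,331),.056),("n1near",(400,543),.052),("n1far",(400,517),.052),("restnear",(160,389),.032),("restfar",(160,341),.032),("lipL0",(66,365),.032),("lipL1",(97,365),.032),("lipR",(246,365),.032)]:
    print(n,inv(onplane(b,z7(u),z)))
```

```text
[0.57583275 0.12601569 0.09668908] [34.7 58.3 96.7] [4.86964132e-09]
n3far [34.5 92.1 52. ]
platefar [34.4 78.4 58. ]
platenear [34.8 38.  58. ]
armfar [-22.1  61.6  56. ]
armnear [-22.4  55.   56. ]
n1near [35.3 -2.7 52. ]
n1far [35.2  4.7 52. ]
restnear [-33.2  37.8  32. ]
restfar [-32.4  51.2  32. ]
lipL0 [-59.6  44.6  32. ]
lipL1 [-50.7  44.5  32. ]
lipR [-8.3 44.5 32. ]
```

The stop is seated in the next notch: bud height 96.7 mm against 96.1 before, and plate centre 26.6 mm further on. Next is the grip.

>>> {"method": "apply_moves", "body": {
  "steps": [
    [-0.007,-0.032,0,0,0,-3.2,0.06],
    [-0.007,-0.032,0,0,0,-3.2,0.06],
    [-0.007,-0.032,0,0,0,-3.2,0.06],
    [-0.007,-0.032,0,0,0,-3.2,0.06],
    [-0.007,-0.032,0,0,0,-3.2,0.06],
    [-0.007,-0.032,0,0,0,-3.2,0.06],
    [-0.007,-0.032,0,0,0,-3.2,0.06],
    [-0.007,-0.032,0,0,0,-3.2,0.06],
    [-0.008,-0.033,0,0,0,-3.2,0.06],
    [-0.008,-0.033,0,0,0,-3.2,0.06]
  ]
}}

```text
time: 12.0
ee_pos: [0.5033, -0.2578, 0.1866]
orientation: [0.979, -0.203, -0.0, -0.0]
wrist_force: [0.2, -0.4, 0.6]
gripper_width: 0.705
```

>>> {"method": "apply_moves", "body": {
  "steps": [
    [0,0,0,0,0,0,0.06],
    [0,0,0,0,0,0,0.06],
    [0,0,0,0,0,0,0.06],
    [0,0,0,0,0,0,0.06],
    [0,0,0,0,0,0,0.06],
    [0,0,0,0,0,0,0.06],
    [0,0,0,0,0,0,0.06],
    [0,0,0,0,0,0,0.06],
    [0,0,0,0,0,0,0.06],
    [0,0,0,0,0,0,0.06]
  ]
}}

```text
time: 13.0
ee_pos: [0.5036, -0.2572, 0.1873]
orientation: [0.979, -0.203, 0.0, 0.0]
wrist_force: [-0.4, -0.3, 0.4]
gripper_width: 0.703
```

```bash
python3 snap.py w8 grip_center
```

```text
13.0 [ 0.5036 -0.2572  0.1873] -23.39 [-0.37 -0.28  0.41] 0.7034526876445383
grip_center [([303, 114, 336, 245], 0.85), ([112, 196, 215, 277], 0.77)]
```

View pics/w8.png

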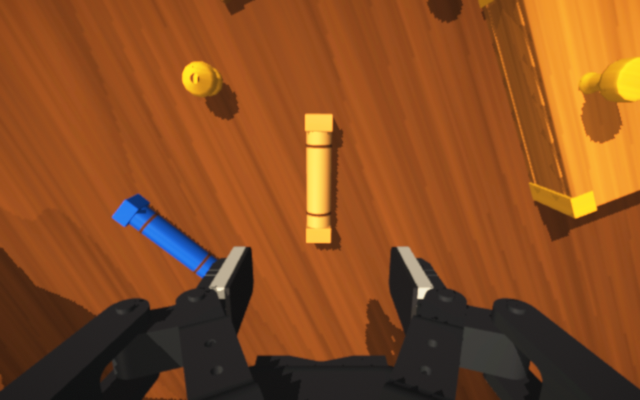

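The sandalwood bar lies aligned with the tool, from (319,114) to (318,243).

Run:
```python
from h import *
q=pickle.load(open("w8.pkl","rb"));P=pickle.load(open("P0.pkl","rb"))
im=q["image"];cv2.imwrite("pics/w8z.png",cv2.resize(im[105:255,290:350],None,fx=4,fy=4,interpolation=cv2.INTER_CUBIC))
zt=lambda a:(np.array(a)/2+[130,50]-.25)
zs=lambda a:(np.array(a)/2.5+[160,130]-.3)
E=[onplane(q,(319.3,113.8),.024),onplane(q,(318.6,243),.024)]
print(E,(E[0]+E[1])/2,np.linalg.norm(E[0]-E[1]),np.degrees(np.arctan2(*(E[0]-E[1])[[1,0]])))
# cross-height check using top view of bar centre
print(tri([(q,(318.9,175.5)),(P["top"],zt((562,383.5)))]))
h=np.array([q["image"].shape])
```

```text
[array([ 0.52633611, -0.20136648,  0.024     ]), array([ 0.47768608, -0.31163964,  0.024     ])] [ 0.5020111  -0.25650306  0.024     ] 0.1205279788983995 66.19401183650298
(array([ 0.50502829, -0.24764106,  0.0524529 ]), array([1.18769401e-05]))
```

View pics/w8z.png

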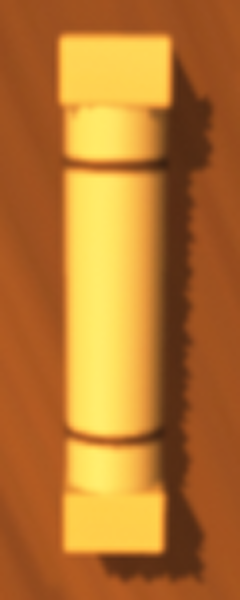

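>>> {"method": "apply_moves", "body": {
  "steps": [
    [-0.0016,0.0007,-0.02,0,0,-0.4,0.05],
    [0,0,-0.03,0,0,0,0.05],
    [0,0,-0.03,0,0,0,0.05],
    [0,0,-0.03,0,0,0,0.05],
    [0,0,-0.01,0,0,0,0.05],
    [0,0,0,0,0,0,0.05],
    [0,0,0,0,0,0,0.05],
    [0,0,0,0,0,0,0.05],
    [0,0,0,0,0,0,0.05],
    [0,0,0,0,0,0,0.05]
  ]
}}

```text
time: 14.1
ee_pos: [0.5025, -0.2568, 0.0685]
orientation: [0.979, -0.206, 0.001, 0.0]
wrist_force: [0.6, 0.8, -0.3]
gripper_width: 0.589
```

```bash
python3 snap.py w9 grip_center;  python3 -c "
import cv2
im=cv2.imread('pics/w9.png');cv2.imwrite('pics/w9z.png',cv2.resize(im[100:340,220:420],None,fx=2.5,fy=2.5,interpolation=cv2.INTER_CUBIC))"
```

```text
14.1 [ 0.5025 -0.2568  0.0685] -23.79 [ 0.58  0.77 -0.28] 0.5891996129973913
grip_center [([294, 117, 346, 317], 0.95), ([0, 240, 124, 330], 0.67)]
```

View pics/w9z.png

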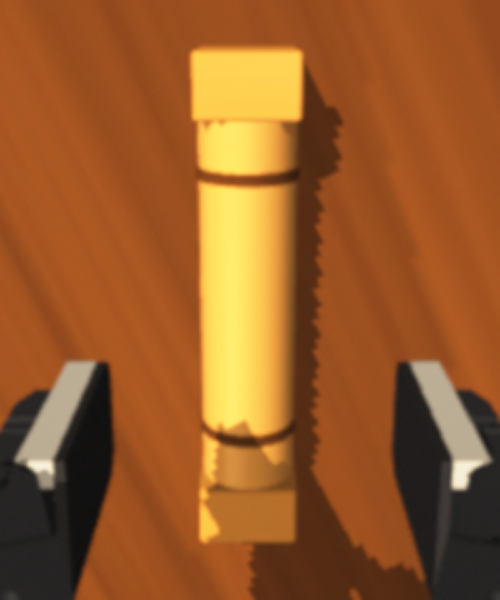

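Run:
```python
from h import *
q=pickle.load(open("w8.pkl","rb"));r=pickle.load(open("w9.pkl","rb"))
z9=lambda u:np.array(u)/2.5+[220,100]-.3
z8=lambda u:np.array(u)/4+[290,105]-.375
A=tri([(q,z8((115,35))),(r,z9((247,49)))]);B=tri([(q,z8((115,553))),(r,z9((248,542)))])
print(A,B,(A[0]+B[0])/2,np.linalg.norm(A[0]-B[0]))
E=[onplane(r,z9((247,49)),.024),onplane(r,z9((248,542)),.024)]
print((E[0]+E[1])/2,np.linalg.norm(E[0]-E[1]),np.degrees(np.arctan2(*(E[0]-E[1])[[1,0]])))
```

```text
(array([ 0.52587004, -0.20082812,  0.021404  ]), array([6.53574385e-08])) (array([ 0.47742155, -0.31142962,  0.02389957]), array([2.38806203e-08])) [ 0.5016458  -0.25612887  0.02265178] 0.12077323976916157
[ 0.50172582 -0.25605313  0.024     ] 0.12081329480069648 66.20075061961772
```

>>> {"method": "apply_moves", "body": {
  "steps": [
    [-0.0008,0.0006,-0.01,0,0,0,0.05],
    [0,0,-0.02,0,0,0,0.05],
    [0,0,-0.02,0,0,0,0.05],
    [0,0,-0.015,0,0,0,0.05],
    [0,0,0,0,0,0,0.05],
    [0,0,0,0,0,0,0.03],
    [0,0,0,0,0,0,0.02],
    [0,0,0,0,0,0,0.01],
    [0,0,0,0,0,0,0.01],
    [0,0,0,0,0,0,0.01]
  ],
  "grip_force": 40
}}

```text
time: 15.2
ee_pos: [0.5019, -0.2563, 0.0036]
orientation: [0.979, -0.206, 0.001, 0.0]
wrist_force: [0.2, -0.1, 5.0]
gripper_width: 0.248
```

```bash
python3 snap.py w10
```

```text
15.2 [ 0.5019 -0.2563  0.0036] -23.79 [ 0.22 -0.08  5.03] 0.24803194366101297
```

View pics/w10.png

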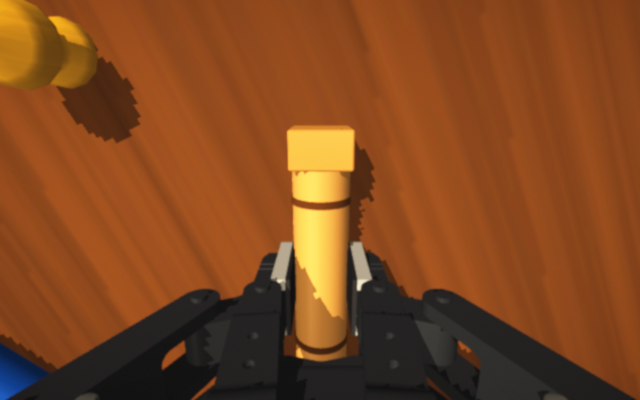

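>>> {"method": "apply_moves", "body": {
  "steps": [
    [0,0,0.01,0,0,0,0.01],
    [0,0,0.02,0,0,0,0.01],
    [0,0,0.03,0,0,0,0.01],
    [0,0,0.03,0,0,0,0.01],
    [0,0,0.03,0,0,0,0.01],
    [0,0,0.02,0,0,0,0.01],
    [0.001,0.03,0,0,0,3.25,0.01],
    [0.001,0.03,0,0,0,3.25,0.01],
    [0.001,0.03,0,0,0,3.25,0.01],
    [0.001,0.03,0,0,0,3.25,0.01]
  ]
}}

```text
time: 16.25
ee_pos: [0.5047, -0.1347, 0.1423]
orientation: [0.996, -0.093, -0.0, -0.0]
wrist_force: [0.1, -0.3, -0.4]
gripper_width: 0.249
```

>>> {"method": "apply_moves", "body": {
  "steps": [
    [0.002,0.03,0,0,0,3.25,0.01],
    [0.002,0.03,0,0,0,3.25,0.01],
    [0.002,0.03,0,0,0,3.25,0.01],
    [0.002,0.03,0,0,0,3.25,0.01],
    [0.002,0.03,0,0,0,3.25,0.01],
    [0.002,0.03,0,0,0,3.25,0.01],
    [0,0,0,0,0,0,0.01],
    [0,0,0,0,0,0,0.01],
    [0,0,0,0,0,0,0.01],
    [0,0,0,0,0,0,0.01]
  ]
}}

```text
time: 17.25
ee_pos: [0.5171, 0.0431, 0.1423]
orientation: [0.997, 0.075, -0.0, 0.0]
wrist_force: [0.2, -0.5, -1.0]
gripper_width: 0.252
```

```bash
python3 snap.py w11
python3 - <<'E'
from bench import manip
import cv2,pickle
for n in ("scene","top"):
    p=manip.read_camera(n);pickle.dump(p,open(f"b_{n}.pkl","wb"))
    im=p["image"]
    im=im[130:320,200:500] if n=="scene" else im[120:320,150:400]
    cv2.imwrite(f"pics/b_{n}.png",cv2.resize(im,None,fx=2.5,fy=2.5,interpolation=cv2.INTER_CUBIC))
E
```

```text
17.25 [0.5171 0.0431 0.1423] 8.61 [ 0.16 -0.53 -0.97] 0.2519228318048722
```

View pics/w11.png

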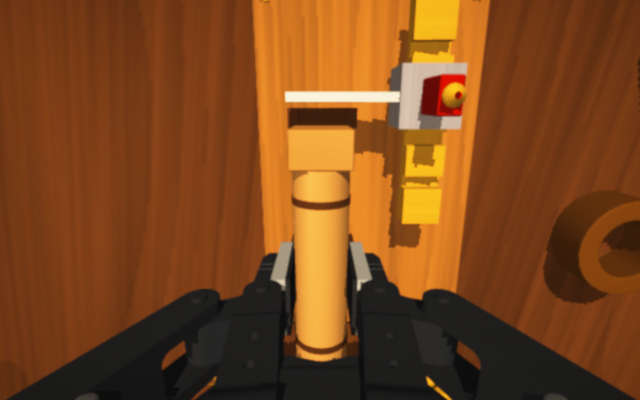

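View pics/b_scene.png

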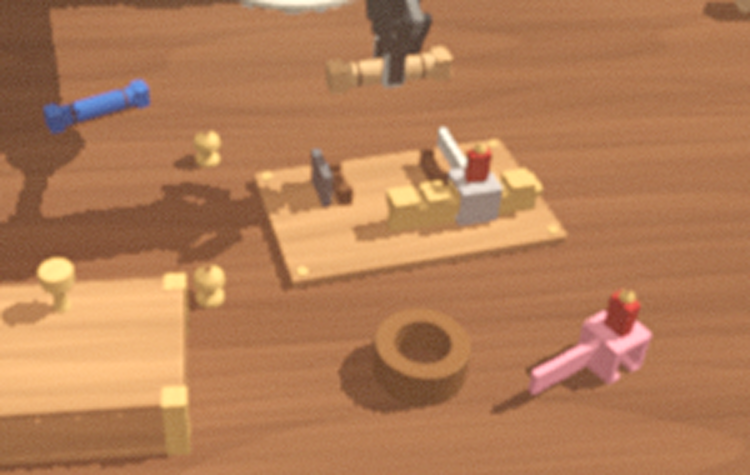

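View pics/b_top.png

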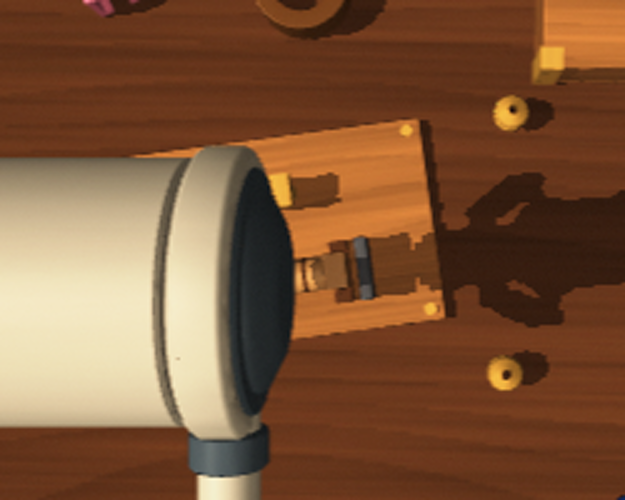

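Run:
```python
from h import *
q=pickle.load(open("w1.pkl","rb"));b=pickle.load(open("w11.pkl","rb"));x=[.5503,.0632,.151]
inv=lambda w:(Ro.from_euler('z',-x[2]).as_matrix()@(w-[x[0],x[1],0])*1000).round(1)
z1=lambda u:np.array(u)/1.95+[190,5]-.25
for n,u,z in [("platetopfar",(172,487),.052),("platetopnear",(172,511),.052),("pL",(123,500),.052),("pR",(222,500),.052),("rest top edge far",(165,447),.032),("lipL",(118,465),.032),("lipR",(221,462),.032)]: print(n,inv(onplane(q,z1(u),z)))
print("TCP",inv(b["s"]["ee_pos"]))
for n,u,z in [("armnear",(340,101.5),.056),("armtip",(285,97),.056),("lipL",(289,115),.032),("lipR",(356,115),.032),("barendtop",(321,126),.155),("barL",(288.5,126),.155),("barR",(354.5,126),.155)]: print(n,inv(onplane(b,u,z)))
im=b["image"];cv2.imwrite("pics/w11z.png",cv2.resize(im[80:180,270:370],None,fx=5,fy=5,interpolation=cv2.INTER_CUBIC))
im=q["image"];cv2.imwrite("pics/w1p.png",cv2.resize(im[220:300,230:330],None,fx=5,fy=5,interpolation=cv2.INTER_CUBIC))
```

```text
platetopfar [-30.5 -58.7  52. ]
platetopnear [-31.7 -70.7  52. ]
pL [-53.8 -63.8  52. ]
pR [ -8.  -66.6  52. ]
rest top edge far [-35.2 -46.5  32. ]
lipL [-59.  -54.4  32. ]
lipR [ -8.7 -55.9  32. ]
TCP [-35.8 -14.8 142.3]
armnear [-23.2  55.2  56. ]
armtip [-58.5  58.   56. ]
lipL [-58.4  46.   32. ]
lipR [-10.3  46.   32. ]
barendtop [-35.4  45.8 155. ]
barL [-47.5  45.8 155. ]
barR [-22.8  45.8 155. ]
```

View pics/w11z.png

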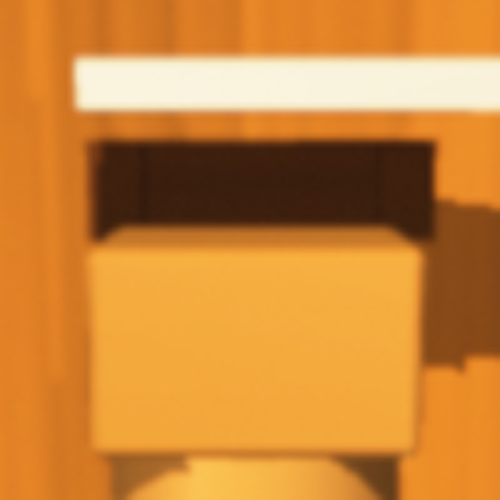

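View pics/w1p.png

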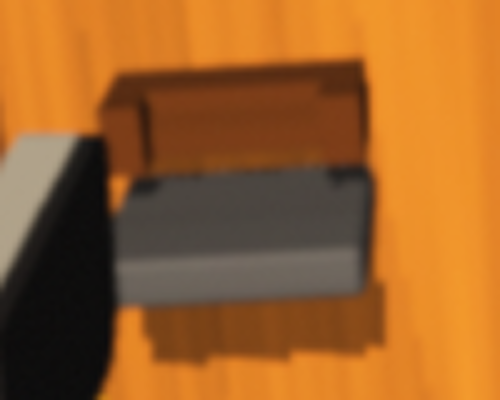

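>>> {"method": "apply_moves", "body": {
  "steps": [
    [0,0.0025,0,0,0,0,0.01],
    [0,0.0024,0,0,0,0,0.01],
    [0,0,-0.02,0,0,0,0.01],
    [0,0,-0.03,0,0,0,0.01],
    [0,0,-0.03,0,0,0,0.01],
    [0,0,-0.015,0,0,0,0.01],
    [0,0,-0.005,0,0,0,0.01],
    [0,0,0,0,0,0,0.01],
    [0,0,0,0,0,0,0.01],
    [0,0,0,0,0,0,0.01]
  ]
}}

```text
time: 18.4
ee_pos: [0.5183, 0.049, 0.0441]
orientation: [0.997, 0.076, 0.001, 0.0]
wrist_force: [0.3, 0.7, -0.4]
gripper_width: 0.25
```

```bash
python3 snap.py w12
python3 - <<'E'
from bench import manip
import cv2,pickle,numpy as np
p=manip.read_camera("scene");im=p["image"][130:260,270:440]
b=cv2.imread("pics/w12.png")[40:240,200:460]
cv2.imwrite("pics/c.png",np.vstack([cv2.resize(b,(520,400),interpolation=cv2.INTER_CUBIC)])); cv2.imwrite("pics/c_scene.png",cv2.resize(im,None,fx=4,fy=4,interpolation=cv2.INTER_CUBIC))
E
```

```text
18.4 [0.5183 0.049  0.0441] 8.71 [ 0.28  0.68 -0.38] 0.25002232019823745
```

View pics/c.png

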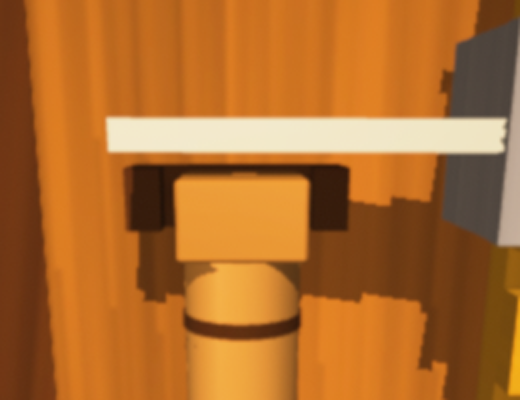

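View pics/c_scene.png

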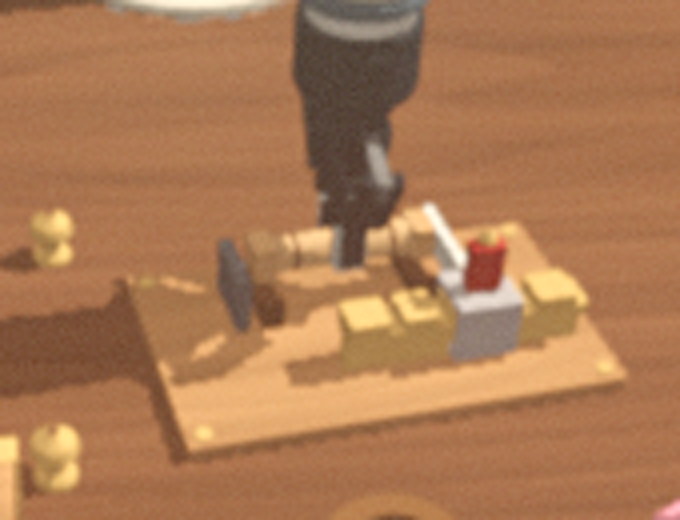

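The bar end sits centred between the lips and clear of the arm, with gaps of about 4 and 5 mm at the two ends. Next I lower it onto the rests.

>>> {"method": "apply_moves", "body": {
  "steps": [
    [0,0,-0.004,0,0,0,0.01],
    [0,0,-0.004,0,0,0,0.01],
    [0,0,-0.003,0,0,0,0.01],
    [0,0,-0.002,0,0,0,0.01],
    [0,0,-0.001,0,0,0,0.01],
    [0,0,-0.001,0,0,0,0.01],
    [0,0,-0.0005,0,0,0,0.01],
    [0,0,0,0,0,0,0.01],
    [0,0,0,0,0,0,0.01],
    [0,0,0,0,0,0,0.01]
  ]
}}

```text
time: 19.5
ee_pos: [0.5171, 0.049, 0.0276]
orientation: [0.997, 0.076, 0.0, 0.0]
wrist_force: [-4.4, -0.5, 4.9]
gripper_width: 0.251
```

```bash
python3 snap.py w13
python3 - <<'E'
from bench import manip
import cv2,pickle,numpy as np
p=manip.read_camera("scene");im=p["image"][130:260,270:440]
b=cv2.imread("pics/w13.png")[40:240,200:460]
cv2.imwrite("pics/d.png",cv2.resize(b,(780,600),interpolation=cv2.INTER_CUBIC)); cv2.imwrite("pics/d_scene.png",cv2.resize(im,None,fx=4,fy=4,interpolation=cv2.INTER_CUBIC))
E
```

```text
19.5 [0.5171 0.049  0.0276] 8.71 [-4.35 -0.53  4.88] 0.25085534631323586
```

View pics/d.png

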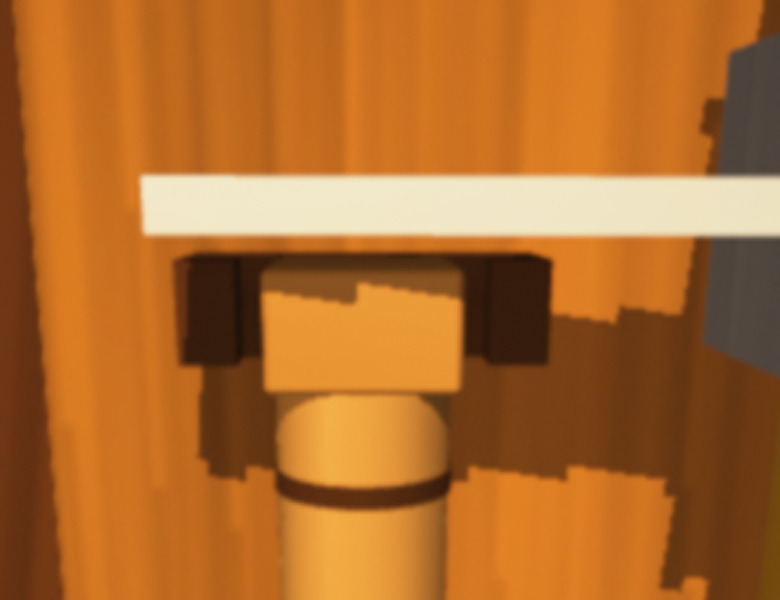

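View pics/d_scene.png

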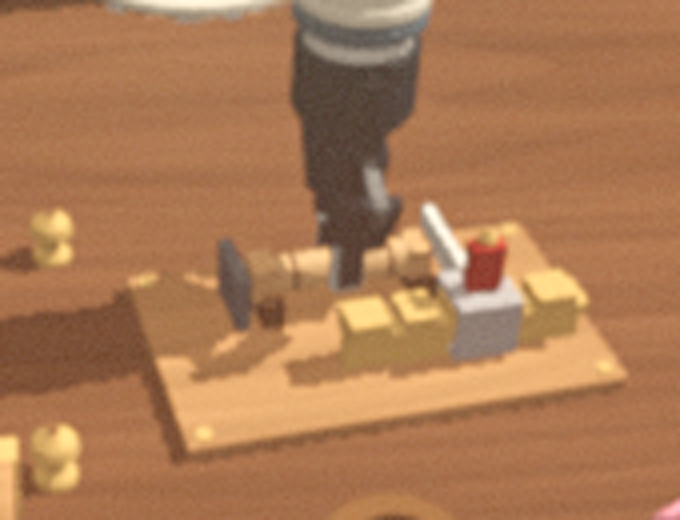

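The bar is down on the rests, level and clear of both lips and of the arm. I release it.

>>> {"method": "apply_moves", "body": {
  "steps": [
    [0,0,0,0,0,0,0.022],
    [0,0,0,0,0,0,0.026],
    [0,0,0,0,0,0,0.032],
    [0,0,0,0,0,0,0.04],
    [0,0,0,0,0,0,0.045],
    [0,0,0,0,0,0,0.045],
    [0,0,0,0,0,0,0.045],
    [0,0,0.005,0,0,0,0.045],
    [0,0,0.01,0,0,0,0.045],
    [0,0,0.015,0,0,0,0.045]
  ]
}}

```text
time: 20.6
ee_pos: [0.5168, 0.049, 0.0573]
orientation: [0.997, 0.076, -0.001, -0.0]
wrist_force: [-0.4, -0.3, 0.3]
gripper_width: 0.528
```

>>> {"method": "apply_moves", "body": {
  "steps": [
    [0,0,0.02,0,0,0,0.045],
    [0,0,0.02,0,0,0,0.045],
    [0,0,0.03,0,0,0,0.045],
    [0,0,0.03,0,0,0,0.045],
    [0,0,0.03,0,0,0,0.045],
    [0,-0.02,0.01,0,0,0,0.045],
    [0,-0.02,0,0,0,0,0.045],
    [0,-0.02,0,0,0,0,0.045],
    [0,0,0,0,0,0,0.045],
    [0,0,0,0,0,0,0.045]
  ]
}}

```text
time: 21.6
ee_pos: [0.5173, -0.0109, 0.198]
orientation: [0.997, 0.076, 0.001, -0.0]
wrist_force: [-0.7, 0.7, -0.5]
gripper_width: 0.527
```

```bash
python3 snap.py w14
python3 - <<'E'
from bench import manip
import cv2,pickle,numpy as np
p=manip.read_camera("scene");im=p["image"][130:260,270:440]
b=cv2.imread("pics/w14.png")[0:300,150:450]
cv2.imwrite("pics/e.png",cv2.resize(b,(600,600),interpolation=cv2.INTER_CUBIC)); cv2.imwrite("pics/e_scene.png",cv2.resize(im,None,fx=4,fy=4,interpolation=cv2.INTER_CUBIC))
E
```

```text
21.6 [ 0.5173 -0.0109  0.198 ] 8.66 [-0.69  0.68 -0.53] 0.5269238729838941
```

View pics/e.png

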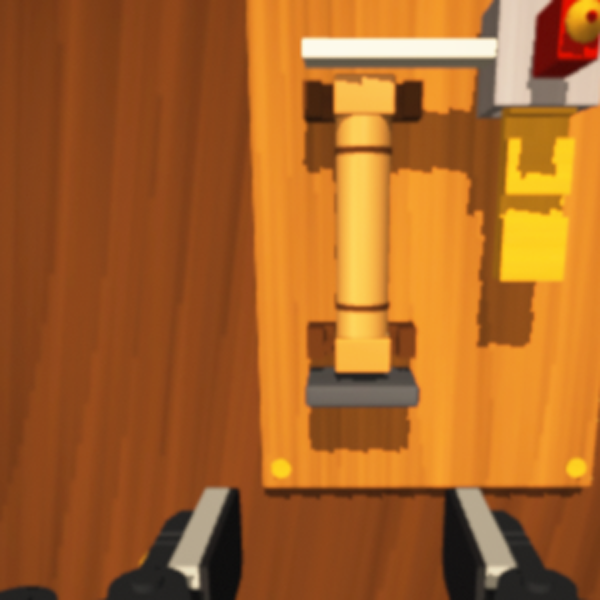

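View pics/e_scene.png

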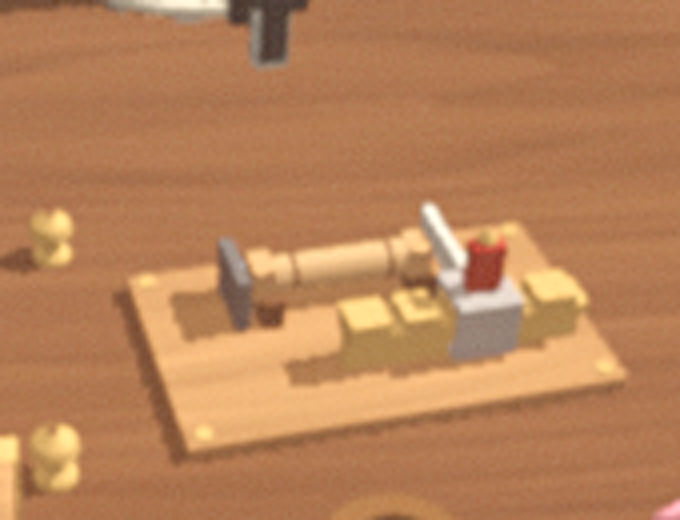

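The bar lies on both rests between the end plate and the arm, and the gripper is clear. One last numeric check, then I hand it in.

Run:
```python
from h import *
from bench import manip
q=pickle.load(open("w14.pkl","rb"));x=[.5503,.0632,.151]
inv=lambda w:(Ro.from_euler('z',-x[2]).as_matrix()@(w-[x[0],x[1],0])*1000).round(1)
z=lambda u:np.array(u)/2+[150,0]-.25
for n,u,h in [("far",(364,79),.048),("near",(363,374),.048),("arm near top",(400,58),.056),("plate inner top",(363,387),.052)]: print(n,inv(onplane(q,z(u),h)))
p=manip.read_camera("top");cv2.imwrite("pics/f_top.png",p["image"])
```

```text
far [-34.7  49.1  48. ]
near [-34.2 -69.8  48. ]
arm near top [-21.4  55.1  56. ]
plate inner top [-34.2 -74.7  52. ]
```

View pics/f_top.png

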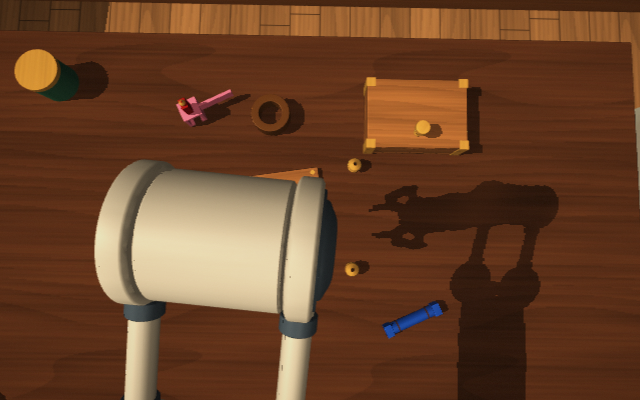

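The lotus knobs, collar and box are unmoved, and the lid is shut. The bar's ends are at −69.8 and 49.1, with the end plate at −74.7 and the arm at 55.1.

```bash
python3 -c "
from bench import manip
print(manip.close_job(), manip.state()['time'])"
```

```text
the job is handed in; nothing more can be done
the job is handed in; nothing more can be done
```

The job is done and handed in at about 22 s of the 53 s allowed.

**Stop:** I lifted it 10 mm by the red tab, shifted it about 26 mm along the rail, and lowered it into the very next notch. At 5 mm lift the force was unchanged, so the key was already in the notch. After release the bud stood at 96.7 mm, against 96.1 mm before the move, so the stop is fully seated.

**Grip:** I laid the sandalwood grip flat on the two rests and let go. The last wrist view shows its ends about 5 mm from the end plate and 6 mm from the arm, centred between the lips. The gripper is clear of everything.

**Bystanders:** In the last top view, the lotus knobs and collar have not moved and the box is shut.

**Checks that disagreed:**
- My camera-based jig frame reads about 1 mm too far along the rail. I took all gaps within that same frame, so it cancels out.
- One top-and-wrist estimate of the grip's height was wrong, because the pixels did not match. Two wrist views then gave 21–24 mm for its top, against 24 mm expected.
- There was a brief sideways force of about 4 N while setting the grip down. It was gone after release.

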